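Bring the red cutters round on the tool carousel and lay them on the board

ROBOT

A 6-joint arm with a two-finger parallel gripper is mounted at the origin on a cart in front of the work surface, level with it; the furniture and walls round the work are solid. World frame = base frame: x ahead of the robot, y to its left, z up, the work surface at z = 0. Lengths are in m, angles in rad, forces in N, time in s.
With the tool pointing down it reaches from about 0.35 to 0.975 m from the base axis. Payload 7.1 kg.
Tool frame: the origin (TCP) lies midway between the tips of the shut fingers; the grasp point (between the pads) lies 19 mm behind it; x points along the fingers, z is the direction in which the jaws open and shut, and the axes are right-handed (so a half turn about x gives the same grasp; the last joint's range is limited). The gripper opens to 88 mm and grips with 3 to 60 N. Pads are 20 mm wide; open, the fingers measure 115 mm over their backs; the gripper's body (75 mm by 178 mm) begins 61 mm behind the grasp point.
Start: joints at [-1.244, 0.423, 1.63, -0, 1.089, -0.019], TCP at [0.212, -0.588, 0.223] pointing down, gripper open.
Joint ranges: [-3, 3], [-0.9, 2.11], [0.09, 2.58], [-1.31, 4.45], [0.11, 2.69], [-2.54, 2.54]. Speed limits (rad/s): [2.39, 2.39, 3.01, 3.14, 3.14, 3.14].

INTERFACE

Orientations are given as [roll, pitch, yaw] about the fixed x, y, z axes, in that order (R = Rz(yaw) Ry(pitch) Rx(roll)).
In Python, from rig import env, optics gives the robot as it stands. The module is installed in compiled form; this text tells all that it offers.
- The arm moves only by the tool apply_moves, never from a script. Its argument "motion" is a list of rows, each a list of 7 numbers: the shift along the tool's x, y, z as a fraction of full scale, then the turn, a rotation vector about the tool's x, y, z as a fraction of full scale, then the gripper command: -1 is shut, 1 is fully open, values between are in proportion. In form: [[x, y, z, rx, ry, rz, grip], ...]. A call has 1 to 20 rows; each row shifts and turns the commanded pose from where the row before left it, along the tool's axes as they then stand; what a row does not reach is not made up. Full scale, the value 1, is 0.05 m for a shift and 2 rad for a turn. A row lasts 1/8 s, in which the tool goes at most 62.5 mm and 10.7 degrees, less where a joint would pass 70% of its speed; a pose out of reach is approached as far as the arm can. A call with a number of a shift or a turn outside -1 to 1 is refused whole. A call with a gripper value outside its range is refused whole. The fingers move at their own pace and stop on an object; the grip force is fixed at half the most. Time passes only in rows, so rows that do not move let the fingers close. It gives the time, the measured TCP pose, the force and the opening at its end, in the units of the state.
- env.get_obs(): the state, without advancing time (a new reading comes with each control period).
- optics.grab_frame(name): name is "side" or "top"; returns a dict with "frame" (384x512x3 uint8, red, green, blue), "vertical_fov" (degrees; the focal length in pixels is half the picture's height over the tangent of half this angle, whatever the lens; pixels are square), "cx", "cy" (the principal point, pixels), "cam_to_world" (4x4, takes a point from camera to world coordinates). Camera axes: x right, y up, looking along -z (the intrinsics and any distortion apply to the point x, -y, -z); pixel columns grow to the right and rows downward; lengths in m; the calibration is good to about 2 mm. A picture is of the moment at which its call begins. There is no depth.
- env.close_job(): hands the job in, once; it reports no verdict.
The state is a dict: "time": time; "joints": joint angles; "joint_velocities": joint speeds; "joint_efforts": joint torques, N m; "eef_pos": TCP position; "orientation": TCP orientation; "force": force on the tool from outside, world axes, zero at the start; "moment": the same for the moment, N m; "opening": opening from 0.0 (shut) to 1.0 (fully open).
Only numpy, scipy, OpenCV 4.12 (cv2) and the standard library are available. Lean on these libraries where they do the work, as an engineer would, in place of code of your own. Each camera call takes 0.05 s, during which the arm holds its last target.

TASK

Turn the tool carousel (its upright brass pegs are there to be pushed) until the bay with the red-handled cutters stands still in the opening of the clear cover, over the yellow pointer; then lift the cutters out there and lay them flat on the wooden board, lowering them onto it before you let go. Somewhere under the disc a hidden stop keeps it from turning the whole way round, so when you feel it run up against the stop do not force it but turn it the other way round. Leave the other tools on the carousel and do not disturb the glue bottle, round tin and jar.

Things in the scene. Friction and masses are not known exactly. Their poses are not given: they have to be found in the camera images.
- tool_foot: fixed foot of the carousel: dark drum, 268 mm across, 21 mm high; origin on the turning axis at bench height; front = own -x. A spindle (cap 40 mm across, top 97 mm above the bench) carries a flat clear cover, radius 115 mm, 81 to 85 mm above the bench, over all but an opening of 100 degrees centred on the front
- carousel (a joint): turn of the aluminium disc (radius 158 mm, top 31 mm above the bench); 0 at the start, positive anticlockwise from above; stays where left (about 2 N of drag at the pegs). A hidden stop, elsewhere each time, blocks one of the two directions after 0.1 to 1.7 rad, springily (about 2 N per mm at the pegs); the other way leads to the opening. Do not push over 50 N
- red_bay (a point): on the disc at the outer end of the red cutters' bay: 145 mm from the axis, 2 mm above the disc; its -x points outwards. Starts at the back, within 0.65 rad of opposite the opening. Four bays 90 degrees apart, a tool lying flat in each, jaws or tip to the hub; ribs between them, 8 mm high, 60 to 130 mm from the axis, in line with the pegs
- front_mark (a point): point fixed to the foot above the yellow pointer (which lies on the bench, out to 206 mm from the axis): 145 mm from the axis in the middle of the opening, 33 mm above the bench; the red bay faces the opening when point red_bay is here
- peg_a (a point): centre of the top of an upright brass peg fixed on the disc (14 mm thick, 38 mm tall, top 69 mm above the bench), 145 mm from the axis, 45 degrees anticlockwise (from above) from the red bay; turns with the disc
- peg_b (a point): centre of the top of an upright brass peg fixed on the disc (14 mm thick, 38 mm tall, top 69 mm above the bench), 145 mm from the axis, 135 degrees anticlockwise (from above) from the red bay; turns with the disc
- peg_c (a point): centre of the top of an upright brass peg fixed on the disc (14 mm thick, 38 mm tall, top 69 mm above the bench), 145 mm from the axis, 225 degrees anticlockwise (from above) from the red bay; turns with the disc
- peg_d (a point): centre of the top of an upright brass peg fixed on the disc (14 mm thick, 38 mm tall, top 69 mm above the bench), 145 mm from the axis, 315 degrees anticlockwise (from above) from the red bay; turns with the disc
- red_cutters: small cutters with red handles, 91 x 58 x 12 mm, rigid, 0.11 kg; lying loose in its bay; origin under its middle; its own x runs from the handle ends (-x) to the jaw tips (+x, towards the hub in the bay), its z up; grip it across the handles, 58 mm wide and parallel-sided from 6 to 17 mm behind the origin; ahead of that the sides slope and slip
- work_board: flat wooden board, fixed, 150 x 200 x 12 mm (x, y, z), origin under its middle, top 12 mm above the bench
- blue_nippers: nippers with blue handles, 116 x 96 x 12 mm, loose in a carousel bay; origin under its middle
- marker: black marker pen with a white band, 13 x 131 x 13 mm, loose in a carousel bay; origin under its middle
- needle_tool: needle tool (scriber) with a wooden handle, 8 x 91 x 8 mm, loose in a carousel bay; origin under its middle
- glue: white squeeze bottle, 26 mm across, 56 mm tall, standing loose on the bench; origin under its middle
- round_tin: round grey-white tin with a lid, 58 mm across, 24 mm high, loose; origin under its middle
- jar: white jar with a blue lid, 44 mm across, 42 mm tall, loose; origin under its middle

How it is judged:
On the way, in this order (a step that is already met when the one before it is completed fails the run):
1. the red cutters' bay stands still in the opening over the pointer (within 30 mm at the pegs), cutters still in it (horizontal distance between red_bay and front_mark below 0.03 m and horizontal distance between red_cutters and red_bay below 0.09 m and height (world z) of red_cutters below 0.045 m and velocity of joint carousel between -0.15 and 0.15 rad/s), for 0.2 s.
2. the cutters are lifted out of the bay in the gripper (height (world z) of red_cutters above 0.06 m and contact force between the fingers and red_cutters above 0.5 N and horizontal distance between red_bay and front_mark below 0.04 m), for 0.05 s.
3. the cutters are down on the board while still held (x of red_cutters in the frame of work_board between -0.06 and 0.06 m and y of red_cutters in the frame of work_board between -0.085 and 0.085 m and height (world z) of red_cutters below 0.022 m and contact force between the fingers and red_cutters above 0.3 N), for 0.05 s.
At the end, for the whole second after the job is handed in: the red cutters lie flat, still and released on the board, their middle within 60 mm (short side) and 85 mm (long side) of its middle; the other tools lie on the disc, within 125 mm of its axis; glue, tin and jar within 30 mm of their places (x of red_cutters in the frame of work_board between -0.06 and 0.06 m and y of red_cutters in the frame of work_board between -0.085 and 0.085 m and height (world z) of red_cutters between 0.008 and 0.018 m and angle between red_cutters's own z axis and vertical below 0.15 rad and linear speed of red_cutters below 0.02 m/s and contact force between the fingers and red_cutters below 0.05 N and horizontal distance between each of blue_nippers, marker, needle_tool and tool_foot below 0.125 m and height (world z) of each of blue_nippers, marker, needle_tool above 0.025 m and distance of each of glue, round_tin, jar from where it was at the start of the episode below 0.03 m); the robot touches nothing.
It fails at once if the carousel is forced (pushed with more than 60 N) (contact force between any of the fingers, the arm and carousel above 60 N).
It fails at once if another tool is taken or thrown off the carousel (height (world z) of any of blue_nippers, marker, needle_tool below 0.02 m or height (world z) of any of blue_nippers, marker, needle_tool above 0.06 m).
It fails at once if a bystander is knocked away (distance of any of glue, round_tin, jar from where it was at the start of the episode above 0.03 m).
It also fails if it takes over 72 s, if anything falls off the work surface, if the arm or the gripper's body presses on something with over 40 N, if the wrist force passes 120 N, or if a joint passes its speed limit or range.

## Working session

There is one attempt and no reset: what is moved stays moved. The work goes in short steps, Python scripts to look and compute and a tool call to move; the robot and the scene stay as the last step left them, time stands still between calls to the robot, and variables do not carry over. Pictures are saved under pics/ and viewed, and the job is handed in when it is done.

Besides the shell and the picture viewer there is one more tool, called as name([rows], argument=value, ...), one row to a line, values as JSON. apply_moves: Moves the arm, as the interface text tells. Shift numbers are shares of 0.05 m and turn numbers shares of 2 rad, none past 1 either way. Its arguments: {"type":"object","properties":{"motion":{"type":"array"}},"required":["motion"]}

```bash
mkdir -p pics
cat > h.py <<'E'
import numpy as np, cv2
from rig import env, optics
def snap(name, fn):
    d=optics.grab_frame(name); f=np.array(d["frame"])
    cv2.imwrite("pics/%s.png"%fn, f[:,:,::-1]); 
    np.savez("pics/%s.npz"%fn, frame=f, **{k:d[k] for k in d if k!="frame"})
    return d
def load(fn): return dict(np.load("pics/%s.npz"%fn, allow_pickle=True))
def K(d):
    f=384/2/np.tan(np.radians(float(d["vertical_fov"]))/2); return f,float(d["cx"]),float(d["cy"])
def proj(d,p):
    f,cx,cy=K(d); T=np.array(d["cam_to_world"]); q=np.linalg.inv(T)@np.r_[p,1]
    return cx+f*q[0]/-q[2], cy-f*q[1]/-q[2]
def back(d,u,v,z):
    f,cx,cy=K(d); T=np.array(d["cam_to_world"]); r=T[:3,:3]@np.array([(u-cx)/f,-(v-cy)/f,-1]); o=T[:3,3]
    return o+r*(z-o[2])/r[2]
def crop(fn,u0,v0,u1,v1,s,out):
    im=cv2.imread("pics/%s.png"%fn)[v0:v1,u0:u1]; cv2.imwrite("pics/%s.png"%out, cv2.resize(im,None,fx=s,fy=s,interpolation=cv2.INTER_CUBIC))
E
python3 - <<'E'
from h import *
for n in("top","side"):
    d=snap(n,n+"0"); print({k:d[k] for k in d if k!="frame"})
print(env.get_obs())
E
```

```text
{'vertical_fov': 57.902910896547915, 'cx': 258.93898315173993, 'cy': 192.15101347182946, 'cam_to_world': array([[ 0.00464103,  0.9956203 , -0.09337386,  0.49826957],
       [-0.99992283,  0.00354443, -0.01190658,  0.01248081],
       [-0.01152347,  0.09342192,  0.99555992,  1.05195879],
       [ 0.        ,  0.        ,  0.        ,  1.        ]])}
{'vertical_fov': 50.419592159209216, 'cx': 250.2748253606697, 'cy': 190.66711721837632, 'cam_to_world': array([[ 0.9989629 ,  0.03757634, -0.02571259,  0.57020783],
       [-0.04336331,  0.61297592, -0.78891073, -0.83214878],
       [-0.01388318,  0.78920754,  0.61396964,  0.74351819],
       [ 0.        ,  0.        ,  0.        ,  1.        ]])}
{'time': 0.1, 'joints': array([-1.24398672e+00,  4.23758680e-01,  1.63056564e+00, -8.72909761e-06,
        1.08860338e+00, -1.90096187e-02]), 'joint_velocities': array([-0.00063672, -0.00242547, -0.001952  ,  0.00035138,  0.0011192 ,
       -0.00037979]), 'joint_efforts': array([ 1.62528486e-03, -5.45612025e+01, -2.74322999e+01,  6.45681471e-02,
        1.88533921e-02, -8.24635634e-06]), 'eef_pos': array([ 0.21171744, -0.58753996,  0.22200185]), 'orientation': array([3.12837185, 1.56946126, 1.9033988 ]), 'force': array([-0.2589327 ,  0.26647087, -0.26261163]), 'moment': array([-0.06677778, -0.0113135 , -0.01696917]), 'opening': 1.0012299400985654}
```

View pics/top0.png

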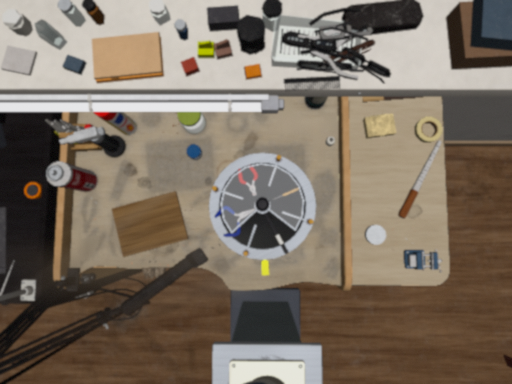

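View pics/side0.png

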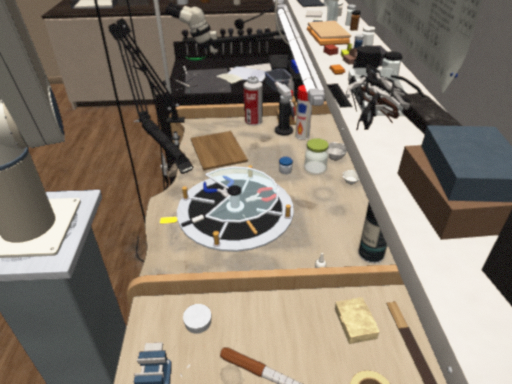

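Run:
```python
from h import *
d=load("top0"); s=load("side0")
for p in [(0,0,0),(0.212,-.588,.222),(0.5,0,0)]: print(proj(d,p),proj(s,p))
crop("top0",190,135,340,285,4,"t0c"); crop("side0",150,150,320,270,4.5,"s0c")
```

```text
(np.float64(266.670290552337), np.float64(398.3256385475082)) (np.float64(29.193941465763118), np.float64(227.10529013857172))
(np.float64(525.5377771359395), np.float64(351.88189564326103)) (np.float64(-42.23026881785103), np.float64(413.691550940522))
(np.float64(267.094648407815), np.float64(224.16290816264595)) (np.float64(215.0774437934737), np.float64(219.7878455040665))
```

View pics/t0c.png

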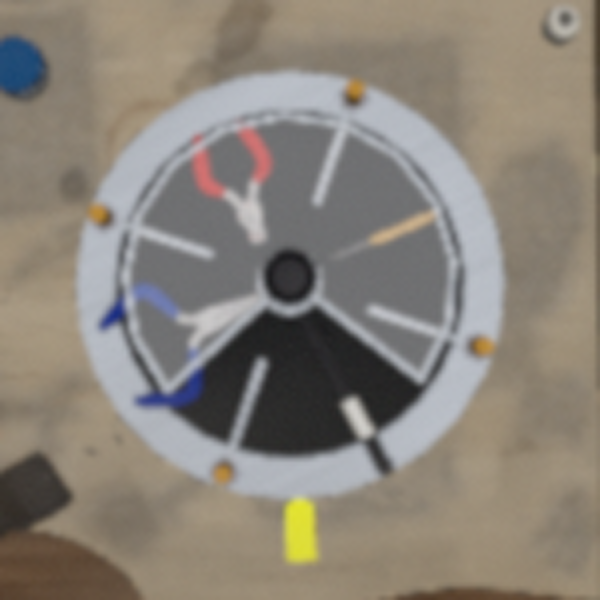

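View pics/s0c.png

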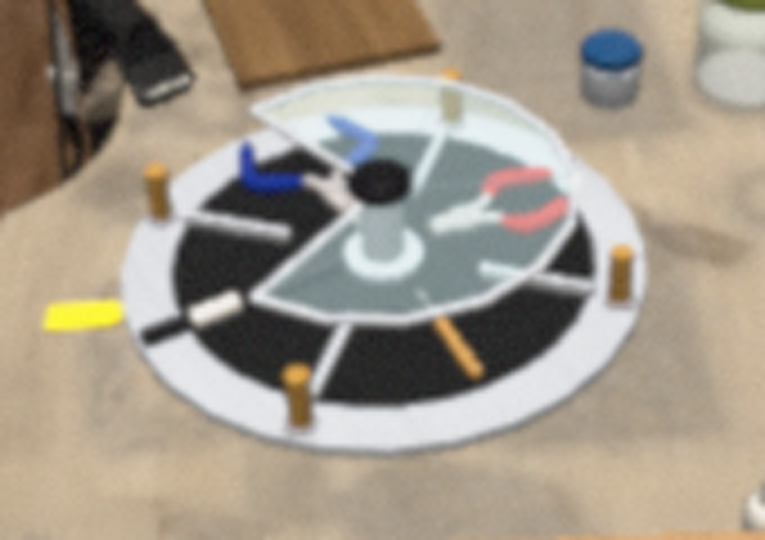

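Run:
```python
from h import *
d=load("top0"); s=load("side0")
P=[back(d,190+a/4,135+b/4,.069) for a,b in[(355,88),(100,213),(223,471),(484,345)]]
print(np.round(P,4)); c=np.mean(P,0); print(c,back(d,190+290/4,135+277/4,.097))
for p in P: print(np.hypot(*(p-c)[:2]),np.degrees(np.arctan2(*(p-c)[1::-1])))
print('side');
for a,b in[(621,252),(450,76),(155,172),(297,373)]: print(back(s,150+a/4.5,150+b/4.5,.069).round(4))
print(back(s,150+380/4.5,150+178/4.5,.097).round(4))
y=back(d,190+301/4,135+555/4,0.002); print('pointer end',y,back(s,150+45/4.5,150+317/4.5,.002))
red=back(d,190+232/4,135+180/4,.037)-c; print('red ang',np.degrees(np.arctan2(red[1],red[0])))
for n,u,v,z in[('jar',193,152,.042),('tin',375,234,.024),('glue',331,141,.05),('green',190,118,.07)]: print(n,back(d,u,v,z))
for n,u,v,z in[('jar',286,160,.042),('tin',198,313,.024),('glue',321,256,.05)]: print(n,back(s,u,v,z))
for u,v in[(111,210),(180,192),(188,239),(124,256)]: print('board',back(d,u,v,.012).round(4))
for u in(190+113/4,):pass
```

```text
[[ 0.692  -0.0322  0.069 ]
 [ 0.6012  0.1496  0.069 ]
 [ 0.4199  0.0604  0.069 ]
 [ 0.5086 -0.1228  0.069 ]]
[0.55542934 0.01374558 0.069     ] [0.55439864 0.01393733 0.097     ]
0.14407442562941244 -18.57867903067816
0.1433629608132019 71.38587599505306
0.14332733928939678 161.0124474832887
0.14438817570548837 -108.9117794406667
side
[ 0.6923 -0.0353  0.069 ]
[0.6025 0.1473 0.069 ]
[0.4198 0.0564 0.069 ]
[ 0.5099 -0.124   0.069 ]
[0.5565 0.0058 0.097 ]
pointer end [0.35319707 0.00514669 0.002     ] [0.35042044 0.0039127  0.002     ]
red ang 30.363347734818678
jar [0.71173081 0.22041036 0.042     ]
tin [ 0.4727161  -0.31593715  0.024     ]
glue [ 0.74369478 -0.18622582  0.05      ]
green [0.80614542 0.22563756 0.07      ]
jar [0.71666406 0.21689924 0.042     ]
tin [ 0.47392304 -0.31461656  0.024     ]
glue [ 0.75033472 -0.19428141  0.05      ]
board [0.5403 0.47   0.012 ]
board [0.5954 0.2632 0.012 ]
board [0.4549 0.2356 0.012 ]
board [0.4038 0.4251 0.012 ]
```

Run:
```python
from h import *
from scipy.spatial.transform import Rotation as R
d=load("top0"); s=load("side0")
def ray(d,u,v):
    o=np.array(d["cam_to_world"])[:3,3]; r=back(d,u,v,0)-o; return o,r/np.linalg.norm(r)
def tri(a,b):
    o1,r1=ray(d,*a); o2,r2=ray(s,*b)
    t=np.linalg.lstsq(np.c_[r1,-r2],o2-o1,rcond=None)[0]; p,q=o1+r1*t[0],o2+r2*t[1]; return ((p+q)/2).round(3),np.linalg.norm(p-q).round(3)
print('lamp arm end',tri((203,255),(186,166)),tri((197,266),(170,170)))
print('tube end',tri((282,104),(318,98)))
print('board corner',tri((180,192),(231,133)),tri((188,239),(247,160)))
print(R.from_euler('xyz',env.get_obs()['orientation']).as_matrix().round(3))
crop("side0",90,10,340,200,3,"s0d"); crop("top0",60,170,260,320,4,"t0d")
```

```text
lamp arm end (array([0.412, 0.182, 0.056]), np.float64(0.001)) (array([0.369, 0.203, 0.03 ]), np.float64(0.019))
tube end (array([ 0.745, -0.026,  0.361]), np.float64(0.001))
board corner (array([0.567, 0.231, 0.138]), np.float64(0.033)) (array([0.526, 0.222, 0.05 ]), np.float64(0.14))
[[-0.     0.941  0.339]
 [ 0.001  0.339 -0.941]
 [-1.     0.    -0.001]]
```

View pics/s0d.png

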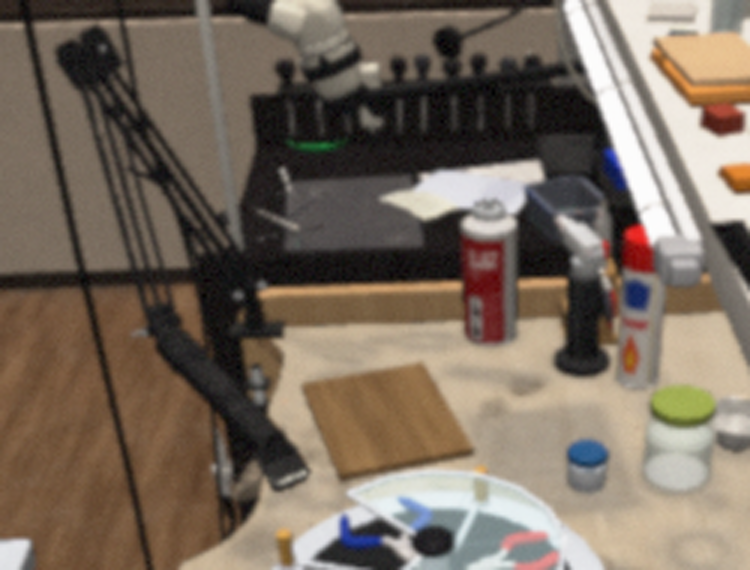

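View pics/t0d.png

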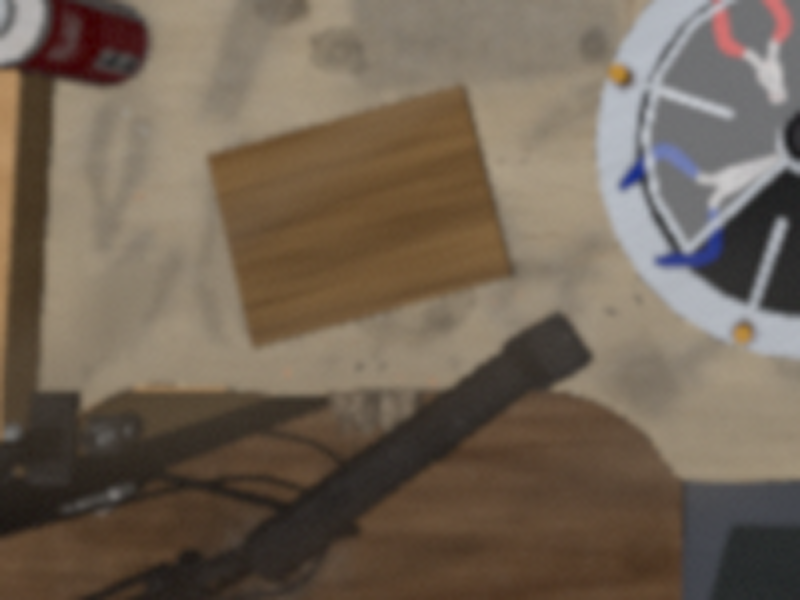

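```bash
cat >> h.py <<'E'
def ray(d,u,v):
    o=np.array(d["cam_to_world"])[:3,3]; r=back(d,u,v,0)-o; return o,r/np.linalg.norm(r)
def tri(d,s,a,b):
    o1,r1=ray(d,*a); o2,r2=ray(s,*b)
    t=np.linalg.lstsq(np.c_[r1,-r2],o2-o1,rcond=None)[0]; p,q=o1+r1*t[0],o2+r2*t[1]; return ((p+q)/2).round(3),np.linalg.norm(p-q).round(3)
E
python3 - <<'E'
from h import *
d=load("top0"); s=load("side0")
print(tri(d,s,(200,249),(192.7,165)),tri(d,s,(207.5,259),(181.7,173)))
print(tri(d,s,(192,262),(176,158)))
print(tri(d,s,(122,309),(143,117)),tri(d,s,(185,255),(184,153)), tri(d,s,(197,272),(172,166)))
for v in (90,92,115,118): 
  pass
# tube points: side view along, top view v=103
for side,top in (((300,50),(90,104)),((285,15),(0,103))): print(tri(d,s,top,side))
E
```

```text
(array([0.43 , 0.192, 0.053]), np.float64(0.003)) (array([0.399, 0.172, 0.039]), np.float64(0.0))
(array([0.387, 0.21 , 0.068]), np.float64(0.012))
(array([0.27 , 0.381, 0.12 ]), np.float64(0.012)) (array([0.409, 0.23 , 0.073]), np.float64(0.009)) (array([0.365, 0.201, 0.046]), np.float64(0.005))
(array([0.763, 0.391, 0.32 ]), np.float64(0.009))
(array([0.737, 0.538, 0.384]), np.float64(0.002))
```

apply_moves([
  [0,0.6,-0.77,0,0,0,-0.32],
  [0,0.6,-0.77,0,0,0,-0.32],
  [0,0.6,-0.77,0,0,0,-0.32],
  [0,0.6,-0.77,0,0,0,-0.32],
  [0,0.6,-0.77,0,0,0,-0.32],
  [0,0.6,-0.77,0,0,0,-0.32],
  [0,0.6,-0.77,0,0,0,-0.32],
  [0.1,0.6,-0.77,0,0,0,-0.32],
  [0.1,0.6,-0.77,0,0,0,-0.32],
  [0.2,0.6,-0.77,0,0,0,-0.32],
  [0.2,0.6,-0.77,0,0,0,-0.32],
  [0.3,0.6,-0.77,0,0,0,-0.32],
  [0.3,0.6,-0.77,0,0,0,-0.32],
  [0.3,0.5,-0.77,0,0,0,-0.32],
  [0,0,0,0.068,0,0,-0.32],
  [0,0,0,0.068,0,0,-0.32],
  [0,0,0,0.068,0,0,-0.32],
  [0,0,0,0.068,0,0,-0.32],
  [0,0,0,0.068,0,0,-0.32],
  [0,0,0,0,0,0,-0.32],
])

```text
time: 2.6
eef_pos: [0.4194, 0.0597, 0.1476]
orientation: [-1.056, 1.57, -2.96]
force: [0.4, 0.1, -0.2]
opening: 0.342
```

```bash
cat >> h.py <<'E'
from scipy.spatial.transform import Rotation as R
def st():
    o=env.get_obs(); M=R.from_euler('xyz',o['orientation']).as_matrix(); p=np.array(o['eef_pos'])
    print('t',round(o['time'],2),'p',p.round(4),'zang',np.degrees(np.arctan2(M[1,2],M[0,2])).round(1),'tilt',M[:,0].round(3),'F',np.round(o['force'],1),'op',round(o['opening'],3),'j',np.round(o['joints'],2))
    return p,M,o
def to(target):
    p,M,o=st(); print('tool-frame delta/0.05:',(M.T@(np.array(target)-p)/.05).round(3))
C=np.array([.5555,.0125])
E
python3 - <<'E'
from h import *
to([.419,.059,.055])
snap("top","top1"); crop("top1",190,135,340,285,4,"t1c"); snap("side","side1"); crop("side1",150,120,320,270,4.5,"s1c")
E
```

```text
t 2.6 p [0.4194 0.0597 0.1476] zang -109.1 tilt [-0. -0. -1.] F [ 0.4  0.1 -0.2] op 0.342 j [ 0.11  0.25  2.12 -0.    0.78  2.02]
tool-frame delta/0.05: [ 1.851 -0.003  0.017]
```

View pics/s1c.png

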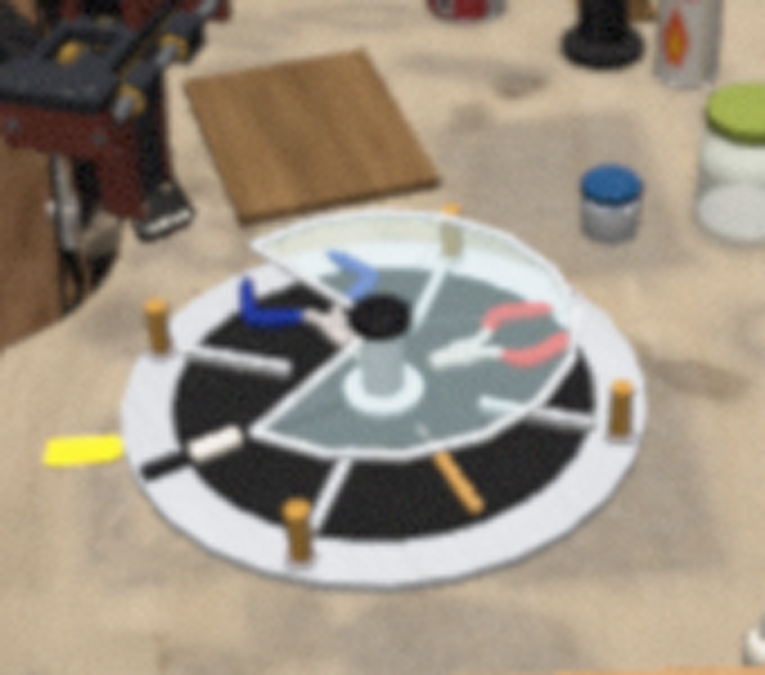

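View pics/top1.png

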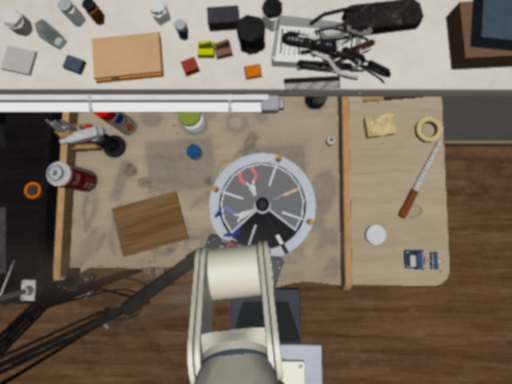

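apply_moves([
  [0.65,0,0,0,0,0,-0.32],
  [0.6,0,0,0,0,0,-0.32],
  [0.4,0,0,0,0,0,-0.32],
  [0.2,0,0,0,0,0,-0.32],
])

```text
time: 3.2
eef_pos: [0.4191, 0.0597, 0.0542]
orientation: [-1.113, 1.569, -3.016]
force: [-0.3, -0.6, -0.3]
opening: 0.342
```

Run:
```python
from h import *
to([.419,.059,.055])
snap("side","side2"); crop("side2",150,120,320,270,4.5,"s2c")
```

```text
t 3.2 p [0.4191 0.0597 0.0542] zang -109.1 tilt [-0.002 -0.    -1.   ] F [-0.3 -0.6 -0.3] op 0.342 j [ 0.11  0.45  2.16 -0.    0.54  2.02]
tool-frame delta/0.05: [-0.015  0.003  0.014]
```

View pics/s2c.png

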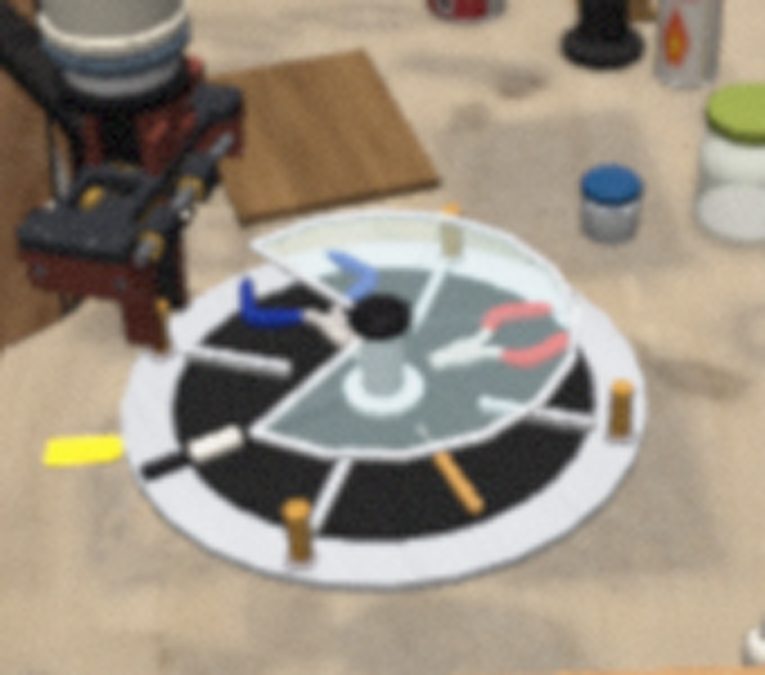

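apply_moves([
  [0,0.009,0.232,-0.04,0,0,-0.32],
  [0,0.009,0.232,-0.04,0,0,-0.32],
  [0,0,0,0,0,0,-0.32],
])

```text
time: 3.62
eef_pos: [0.414, 0.037, 0.0557]
orientation: [1.788, 1.57, 0.042]
force: [-0.2, -0.2, -0.5]
opening: 0.342
```

```bash
cat >> h.py <<'E'
def arc():
    p,M,o=st(); v=p[:2]-C; print('r',np.hypot(*v).round(4),'ang',(np.degrees(np.arctan2(v[1],v[0]))%360).round(1),'zang-90',((np.degrees(np.arctan2(M[1,2],M[0,2]))-90)%360).round(1), 'Ftool',(M.T@np.array(o['force'])).round(1))
E
python3 -c "
from h import *
arc()"
```

```text
t 3.62 p [0.414  0.037  0.0557] zang -100.0 tilt [ 0.001  0.    -1.   ] F [-0.2 -0.2 -0.5] op 0.342 j [ 0.06  0.44  2.18 -0.    0.53  1.81]
r 0.1436 ang 170.2 zang-90 170.0 Ftool [ 0.5 -0.1  0.2]
```

apply_moves([
  [0,0.007,0.2,-0.035,0,0,-0.32],
  [0,0.007,0.2,-0.035,0,0,-0.32],
  [0,0,0,0,0,0,-0.32],
])

```text
time: 4.0
eef_pos: [0.4121, 0.0174, 0.0556]
orientation: [1.583, 1.57, -0.024]
force: [0.5, -1.1, -0.1]
opening: 0.339
```

apply_moves([
  [0,0.007,0.2,-0.035,0,0,-0.32],
  [0,0.007,0.2,-0.035,0,0,-0.32],
  [0,0,0,0,0,0,-0.32],
])

```text
time: 4.38
eef_pos: [0.4127, -0.0025, 0.0554]
orientation: [1.367, 1.57, -0.101]
force: [-0.7, 0.1, 0.0]
opening: 0.339
```

apply_moves([
  [0,0.007,0.2,-0.035,0,0,-0.32],
  [0,0.007,0.2,-0.035,0,0,-0.32],
  [0,0,0,0,0,0,-0.32],
])

```text
time: 4.75
eef_pos: [0.4161, -0.0217, 0.0553]
orientation: [2.429, 1.57, 1.1]
force: [0.1, 4.5, 1.6]
opening: 0.346
```

```bash
python3 -c "
from h import *
arc();snap('top','top3')
crop('top3',190,135,340,285,4,'t3c'); snap('side','side3'); crop('side3',150,120,320,270,4.5,'s3c')"
```

```text
t 4.75 p [ 0.4161 -0.0217  0.0553] zang -76.1 tilt [ 0.     0.001 -1.   ] F [0.1 4.5 1.6] op 0.346 j [-0.08  0.44  2.17  0.    0.53  1.25]
r 0.1435 ang 193.8 zang-90 193.9 Ftool [-1.5  1.2 -4.4]
```

View pics/s3c.png

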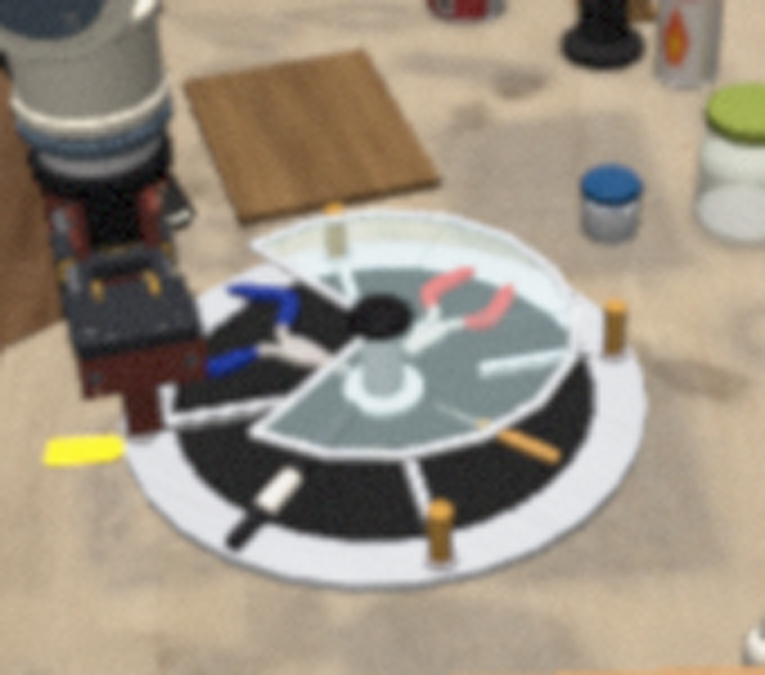

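apply_moves([
  [0,0.003,0.1,-0.0175,0,0,-0.32],
  [0,0,0,0,0,0,-0.32],
])

```text
time: 5.1
eef_pos: [0.4173, -0.0257, 0.0553]
orientation: [2.927, 1.569, 1.633]
force: [0.6, 11.5, 2.5]
opening: 0.343
```

apply_moves([
  [0,0,-0.2,0,0,0,-0.32],
  [-0.1,0,-0.15,0,0,0,-0.32],
  [-0.6,0,0,0,0,0,-0.32],
  [-0.6,0,0,0,0,0,-0.32],
  [0,0,0,0,0,0,-0.32],
])

```text
time: 5.72
eef_pos: [0.4137, -0.0101, 0.1219]
orientation: [1.179, 1.566, -0.111]
force: [-0.3, 0.0, 0.0]
opening: 0.34
```

```bash
python3 -c "
from h import *
arc()
crop('top3',190,135,340,285,4,'t3c'); snap('side','side4'); crop('side4',150,120,320,270,4.5,'s4c')"
```

```text
t 5.72 p [ 0.4137 -0.0101  0.1219] zang -73.9 tilt [ 0.004 -0.    -1.   ] F [-0.3  0.   0. ] op 0.34 j [-0.05  0.29  2.16 -0.    0.7   1.24]
r 0.1436 ang 189.0 zang-90 196.1 Ftool [-0.  -0.3 -0.1]
```

View pics/s4c.png

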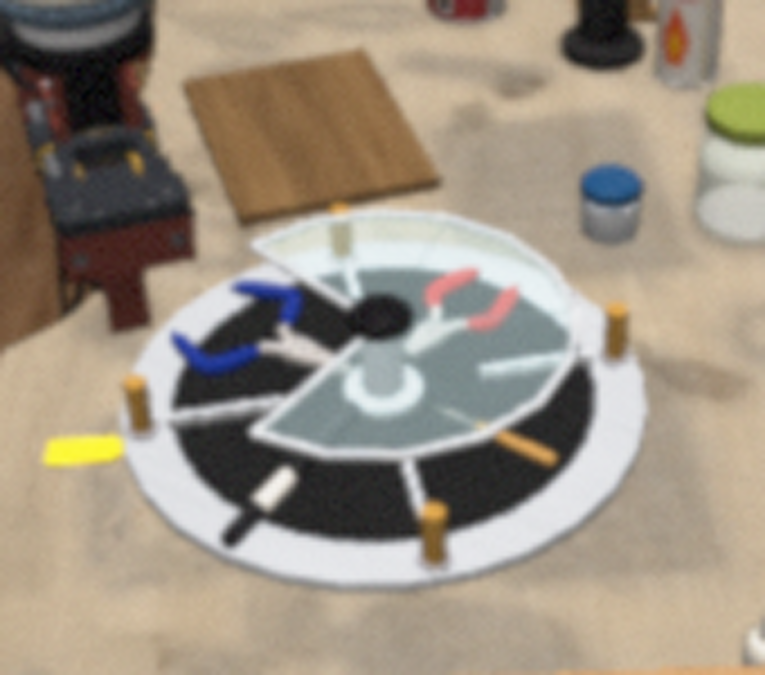

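```bash
python3 -c "
from h import *
d=load('side4')
for a,b in((433,508),(137,382),(617,308),(341,209)):
  p=back(d,150+a/4.5,120+b/4.5,.069); v=p[:2]-C; print(p.round(4),np.hypot(*v).round(4),np.degrees(np.arctan2(v[1],v[0]))%360)
p=np.r_[C+.144*np.array([np.cos(np.radians(282)),np.sin(np.radians(282))]),.122];print(p);to(p)
"
```

```text
[ 0.5817 -0.1282  0.069 ] 0.1431 280.5658686928501
[ 0.4154 -0.0143  0.069 ] 0.1426 190.81601580875213
[0.6984 0.0382 0.069 ] 0.1452 10.21184523603814
[0.532  0.1541 0.069 ] 0.1435 99.4181618502388
[ 0.58543928 -0.12835325  0.122     ]
t 5.78 p [ 0.4128 -0.0101  0.1208] zang -73.9 tilt [ 0.002 -0.    -1.   ] F [ 0.3 -0.1 -0.5] op 0.338 j [-0.05  0.29  2.16 -0.    0.69  1.24]
tool-frame delta/0.05: [-0.015  2.663  3.229]
```

apply_moves([
  [0,0.521,0.645,0,0,0,-0.32],
  [0,0.521,0.645,0,0,0,-0.32],
  [0,0.521,0.645,0,0,0,-0.32],
  [0,0.521,0.645,0,0,0,-0.32],
  [0,0.521,0.645,0,0,0,-0.32],
  [0,0,0,-0.082,0,0,-0.32],
  [0,0,0,-0.082,0,0,-0.32],
  [0,0,0,-0.082,0,0,-0.32],
  [0,0,0,-0.082,0,0,-0.32],
  [0,0,0,-0.082,0,0,-0.32],
  [0,0,0,-0.082,0,0,-0.32],
  [0,0,0,-0.082,0,0,-0.32],
  [0,0,0,-0.082,0,0,-0.32],
  [0,0,0,-0.082,0,0,-0.32],
  [0,0,0,0,0,0,-0.32],
])

```text
time: 7.65
eef_pos: [0.5813, -0.1288, 0.1186]
orientation: [2.765, 1.568, 2.949]
force: [0.5, 0.2, 0.1]
opening: 0.339
```

```bash
python3 -c "
from h import *
arc(); to([.5825,-.129,.055])
snap('side','side5'); crop('side5',150,120,320,270,4.5,'s5c')"
```

```text
t 7.65 p [ 0.5813 -0.1288  0.1186] zang 10.5 tilt [-0.002  0.    -1.   ] F [0.5 0.2 0.1] op 0.339 j [-0.24  0.52  1.76 -0.    0.87 -0.42]
r 0.1436 ang 280.4 zang-90 280.5 Ftool [-0.1  0.1  0.6]
t 7.65 p [ 0.5813 -0.1288  0.1186] zang 10.5 tilt [-0.002  0.    -1.   ] F [0.5 0.2 0.1] op 0.339 j [-0.24  0.52  1.76 -0.    0.87 -0.42]
tool-frame delta/0.05: [ 1.271 -0.01   0.026]
```

View pics/s5c.png

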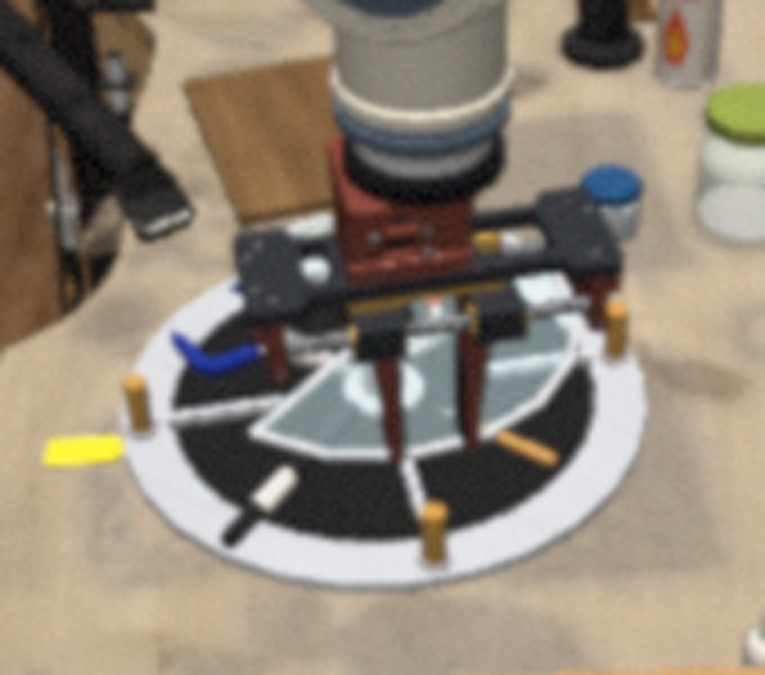

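apply_moves([
  [0.5,0,0.02,0,0,0,-0.32],
  [0.5,0,0,0,0,0,-0.32],
  [0.27,0,0,0,0,0,-0.32],
  [0,0,0,0,0,0,-0.32],
])

```text
time: 8.2
eef_pos: [0.5824, -0.1287, 0.0555]
orientation: [2.729, 1.568, 2.914]
force: [-0.4, -0.4, 0.4]
opening: 0.341
```

```bash
python3 -c "
from h import *
arc()"
```

```text
t 8.2 p [ 0.5824 -0.1287  0.0555] zang 10.6 tilt [-0.002  0.001 -1.   ] F [-0.4 -0.4  0.4] op 0.341 j [-0.24  0.61  1.78 -0.    0.75 -0.42]
r 0.1437 ang 280.8 zang-90 280.6 Ftool [-0.4 -0.3 -0.4]
```

apply_moves([
  [0,0.009,-0.23,0.04,0,0,-0.32],
  [0,0.009,-0.23,0.04,0,0,-0.32],
  [0,0.009,-0.23,0.04,0,0,-0.32],
])

```text
time: 8.57
eef_pos: [0.55, -0.1315, 0.0578]
orientation: [-0.17, 1.568, -0.228]
force: [2.8, 0.4, -1.7]
opening: 0.342
```

apply_moves([
  [0,0.009,-0.23,0.04,0,0,-0.32],
  [0,0.009,-0.23,0.04,0,0,-0.32],
  [0,0.009,-0.23,0.04,0,0,-0.32],
  [0,0.009,-0.23,0.04,0,0,-0.32],
])

```text
time: 9.07
eef_pos: [0.5054, -0.1222, 0.0579]
orientation: [0.03, 1.567, -0.348]
force: [1.1, -2.8, -1.6]
opening: 0.338
```

```bash
python3 -c "
from h import *
arc()"
```

```text
t 9.07 p [ 0.5054 -0.1222  0.0579] zang -21.6 tilt [ 0.004 -0.001 -1.   ] F [ 1.1 -2.8 -1.6] op 0.338 j [-0.26  0.53  1.96 -0.    0.65  0.12]
r 0.1437 ang 249.6 zang-90 248.4 Ftool [ 1.6 -2.2  2. ]
```

apply_moves([
  [0.02,0.009,-0.24,0.04,0,0,-0.32],
  [0.02,0.009,-0.24,0.042,0,0,-0.32],
  [0,0.009,-0.24,0.042,0,0,-0.32],
  [0,0.009,-0.24,0.042,0,0,-0.32],
  [0,0.009,-0.24,0.042,0,0,-0.32],
  [0,0.009,-0.24,0.042,0,0,-0.32],
  [0,0.009,-0.24,0.042,0,0,-0.32],
  [0,0.009,-0.24,0.042,0,0,-0.32],
  [0,0.009,-0.24,0.042,0,0,-0.32],
  [0,0.009,-0.24,0.042,0,0,-0.32],
])

```text
time: 10.32
eef_pos: [0.4223, -0.0391, 0.0557]
orientation: [0.915, 1.569, -0.299]
force: [-0.9, -3.3, 0.7]
opening: 0.341
```

```bash
python3 -c "
from h import *
arc()
snap('side','side6'); crop('side6',150,120,320,270,4.5,'s6c')"
```

```text
t 10.32 p [ 0.4223 -0.0391  0.0557] zang -69.5 tilt [ 0.002 -0.001 -1.   ] F [-0.9 -3.3  0.7] op 0.341 j [-0.12  0.44  2.16 -0.    0.54  1.09]
r 0.1428 ang 201.2 zang-90 200.5 Ftool [-0.7 -1.9  2.8]
```

View pics/s6c.png

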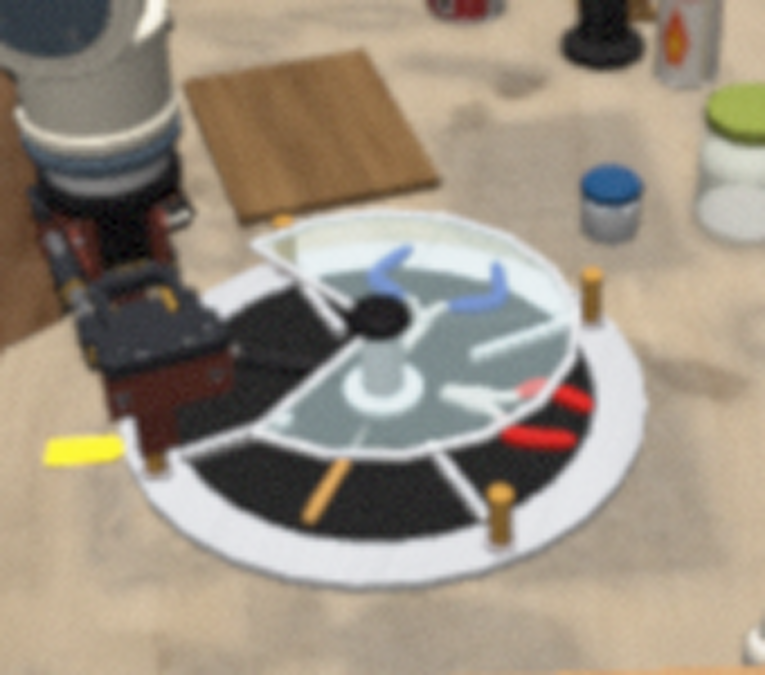

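apply_moves([
  [0,0.009,-0.24,0.042,0,0,-0.32],
  [0,0.009,-0.24,0.042,0,0,-0.32],
  [0,0.009,-0.24,0.042,0,0,-0.32],
  [0,0.009,-0.24,0.042,0,0,-0.32],
  [0,0.009,-0.24,0.042,0,0,-0.32],
  [0,0.009,-0.24,0.042,0,0,-0.32],
  [0,0.009,-0.24,0.042,0,0,-0.32],
  [0,0.009,-0.24,0.042,0,0,-0.32],
  [0,0.009,-0.2,0.035,0,0,-0.32],
  [0,0.007,-0.15,0.025,0,0,-0.32],
  [0,0.007,-0.1,0.018,0,0,-0.32],
  [0,0,0,0,0,0,-0.32],
])

```text
time: 11.88
eef_pos: [0.4284, 0.076, 0.0552]
orientation: [2.207, 1.57, 0.17]
force: [-0.3, 0.7, 0.5]
opening: 0.339
```

```bash
python3 -c "
from h import *
arc()"
```

```text
t 11.88 p [0.4284 0.076  0.0552] zang -116.7 tilt [ 0.001  0.    -1.   ] F [-0.3  0.7  0.5] op 0.339 j [0.15 0.45 2.14 0.   0.55 2.19]
r 0.1421 ang 153.5 zang-90 153.3 Ftool [-0.5 -0.6 -0.4]
```

apply_moves([
  [0,0.009,-0.23,0.04,0,0,-0.32],
  [0,0.009,-0.2,0.036,0,0,-0.32],
  [0,0,0,0,0,0,-0.32],
  [0,0,0.12,0,0,0,-0.32],
  [-0.6,0,0,0,0,0,-0.32],
  [-0.7,0,0,0,0,0,-0.32],
  [0,0,0,0,0,0,-0.32],
])

```text
time: 12.75
eef_pos: [0.437, 0.0891, 0.1217]
orientation: [2.362, 1.566, 0.173]
force: [-0.5, -0.2, -0.3]
opening: 0.339
```

```bash
python3 -c "
from h import *
arc()
snap('side','side7'); crop('side7',150,120,320,270,4.5,'s7c')"
```

```text
t 12.75 p [0.437  0.0891 0.1217] zang -125.4 tilt [ 0.005  0.001 -1.   ] F [-0.5 -0.2 -0.3] op 0.339 j [ 0.17  0.33  2.09 -0.    0.72  2.36]
r 0.1411 ang 147.1 zang-90 144.6 Ftool [ 0.3 -0.3  0.4]
```

View pics/s7c.png

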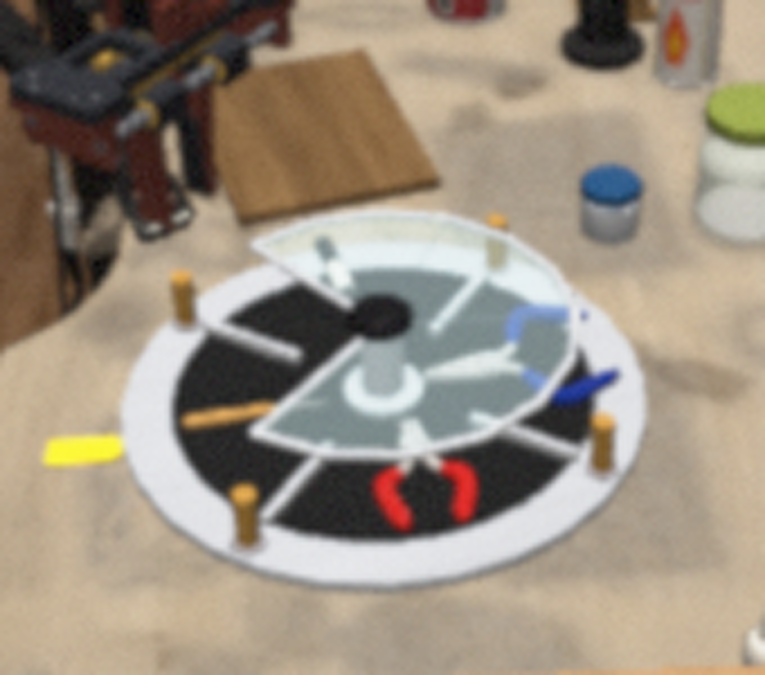

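```bash
python3 -c "
from h import *
d=load('side7')
A=[]
for a,b,o in((244,493,0),(181,278,90),(602,421,-90),(497,222,180)):
  p=back(d,150+a/4.5,120+b/4.5,.069); v=p[:2]-C; A.append((np.degrees(np.arctan2(v[1],v[0]))+o)%360); print(p.round(4),np.hypot(*v).round(4),A[-1])
a=np.radians(np.mean(A)); print(np.mean(A))
p=np.r_[C+.1435*np.array([np.cos(a),np.sin(a)]),.122];print(p);to(p)
"
```

```text
[ 0.4813 -0.1108  0.069 ] 0.144 238.9581148655651
[0.4335 0.085  0.069 ] 0.1419 239.2827065998288
[ 0.6783 -0.064   0.069 ] 0.1447 238.08260498627067
[0.6321 0.1329 0.069 ] 0.1427 237.54267006038577
238.46652412801257
[ 0.48044998 -0.10981004  0.122     ]
t 12.8 p [0.4361 0.089  0.1205] zang -125.4 tilt [ 0.003  0.    -1.   ] F [-0.1 -0.3  0.7] op 0.337 j [ 0.17  0.33  2.09 -0.    0.72  2.36]
tool-frame delta/0.05: [-0.029  3.029  2.725]
```

apply_moves([
  [0,0.606,0.545,0,0,0,-0.32],
  [0,0.606,0.545,0,0,0,-0.32],
  [0,0.606,0.545,0,0,0,-0.32],
  [0,0.606,0.545,0,0,0,-0.32],
  [0,0.606,0.545,0,0,0,-0.32],
  [0,0,0,-0.082,0,0,-0.32],
  [0,0,0,-0.082,0,0,-0.32],
  [0,0,0,-0.082,0,0,-0.32],
  [0,0,0,-0.082,0,0,-0.32],
  [0,0,0,-0.082,0,0,-0.32],
  [0,0,0,-0.082,0,0,-0.32],
  [0,0,0,-0.082,0,0,-0.32],
  [0,0,0,-0.082,0,0,-0.32],
  [0,0,0,-0.082,0,0,-0.32],
  [0,0,0,-0.082,0,0,-0.32],
  [0,0,0,0,0,0,-0.32],
])

```text
time: 14.8
eef_pos: [0.4788, -0.1095, 0.1185]
orientation: [-2.84, 1.569, 2.892]
force: [-0.9, 0.3, 0.1]
opening: 0.342
```

```bash
python3 -c "
from h import *
arc(); to([.4805,-.1098,.055])
snap('side','side8'); crop('side8',150,120,320,270,4.5,'s8c')"
```

```text
t 14.8 p [ 0.4788 -0.1095  0.1185] zang -31.6 tilt [-0.002  0.001 -1.   ] F [-0.9  0.3  0.1] op 0.342 j [-0.25  0.39  1.99  0.    0.76  0.3 ]
r 0.1441 ang 237.8 zang-90 238.4 Ftool [-0.1 -0.2 -0.9]
t 14.8 p [ 0.4788 -0.1095  0.1185] zang -31.6 tilt [-0.002  0.001 -1.   ] F [-0.9  0.3  0.1] op 0.342 j [-0.25  0.39  1.99  0.    0.76  0.3 ]
tool-frame delta/0.05: [1.269 0.014 0.035]
```

View pics/s8c.png

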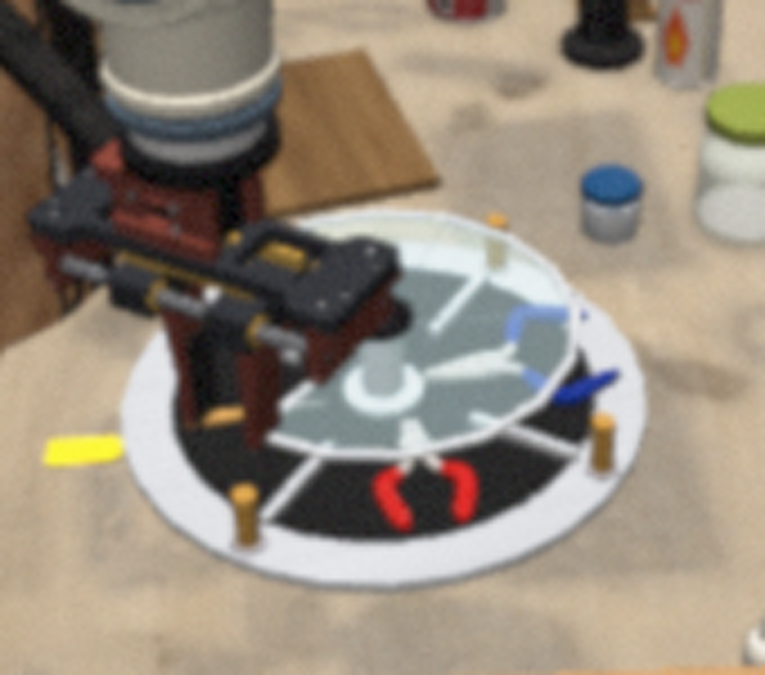

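apply_moves([
  [0.5,0,0.035,0,0,0,-0.32],
  [0.5,0,0,0,0,0,-0.32],
  [0.27,0,0,0,0,0,-0.32],
  [0,0,0,0,0,0,-0.32],
  [0,0.009,-0.23,0.04,0,0,-0.32],
  [0,0.009,-0.23,0.04,0,0,-0.32],
  [0,0.009,-0.23,0.04,0,0,-0.32],
])

```text
time: 15.72
eef_pos: [0.4551, -0.0894, 0.0571]
orientation: [0.438, 1.568, -0.356]
force: [1.0, -3.2, -1.7]
opening: 0.338
```

```bash
python3 -c "
from h import *
arc()"
```

```text
t 15.72 p [ 0.4551 -0.0894  0.0571] zang -45.5 tilt [ 0.002 -0.001 -1.   ] F [ 1.  -3.2 -1.7] op 0.338 j [-0.22  0.48  2.08 -0.    0.59  0.57]
r 0.1431 ang 225.4 zang-90 224.5 Ftool [ 1.7 -1.5  2.9]
```

apply_moves([
  [0.02,0.009,-0.24,0.042,0,0,-0.32],
  [0,0.01,-0.24,0.042,0,0,-0.32],
  [0,0.01,-0.24,0.042,0,0,-0.32],
  [0,0.01,-0.24,0.042,0,0,-0.32],
  [0,0.01,-0.24,0.042,0,0,-0.32],
  [0,0.01,-0.24,0.042,0,0,-0.32],
  [0,0.01,-0.24,0.042,0,0,-0.32],
  [0,0.01,-0.24,0.042,0,0,-0.32],
  [0,0.01,-0.24,0.042,0,0,-0.32],
  [0,0.01,-0.24,0.042,0,0,-0.32],
  [0,0.01,-0.24,0.042,0,0,-0.32],
  [0,0.01,-0.24,0.042,0,0,-0.32],
  [0,0.01,-0.24,0.042,0,0,-0.32],
  [0,0.01,-0.24,0.042,0,0,-0.32],
  [0,0.007,-0.2,0.034,0,0,-0.32],
  [0,0.006,-0.12,0.021,0,0,-0.32],
  [0,0,0,0,0,0,-0.32],
  [0,0,0.12,0,0,0,-0.32],
  [-0.6,0,0,0,0,0,-0.32],
  [-0.7,0,0,0,0,0,-0.32],
])

```text
time: 18.23
eef_pos: [0.4274, 0.0751, 0.1207]
orientation: [-0.899, 1.569, -2.975]
force: [0.0, -0.3, 0.3]
opening: 0.337
```

```bash
python3 -c "
from h import *
arc()
snap('side','side9'); crop('side9',150,120,320,270,4.5,'s9c')"
```

```text
t 18.23 p [0.4274 0.0751 0.1207] zang -119.0 tilt [-0.001 -0.    -1.   ] F [ 0.  -0.3  0.3] op 0.337 j [ 0.15  0.32  2.11 -0.    0.72  2.22]
r 0.1426 ang 154.0 zang-90 151.0 Ftool [-0.3  0.2  0.3]
```

View pics/s9c.png

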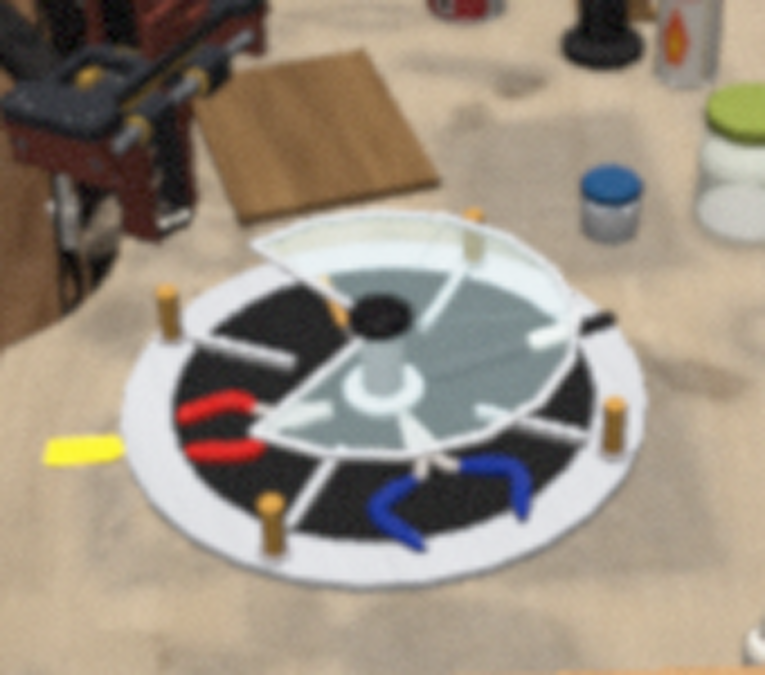

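```bash
python3 -c "
from h import *
d=load('side9')
A=[]
for a,b,o in((271,502,0),(167,293,90),(614,405,-90),(473,217,180)):
  p=back(d,150+a/4.5,120+b/4.5,.069); v=p[:2]-C; A.append((np.degrees(np.arctan2(v[1],v[0]))+o)%360); print(p.round(4),np.hypot(*v).round(4),A[-1])
a=np.radians(np.mean(A)); print(np.mean(A))
p=np.r_[C+.1435*np.array([np.cos(a),np.sin(a)]),.122];print(p);to(p)
"
```

```text
[ 0.4959 -0.1186  0.069 ] 0.144 245.57497385387214
[0.426  0.0701 0.069 ] 0.1417 246.02784722586966
[ 0.6865 -0.0508  0.069 ] 0.1455 244.2245353606129
[0.617  0.1395 0.069 ] 0.1412 244.15213781277913
244.99487356328348
[ 0.49484264 -0.11754974  0.122     ]
t 18.27 p [0.4299 0.0755 0.1245] zang -119.0 tilt [ 0.005  0.001 -1.   ] F [1.6 0.8 2.6] op 0.342 j [ 0.15  0.31  2.11 -0.    0.72  2.22]
tool-frame delta/0.05: [0.053 3.006 2.749]
```

apply_moves([
  [0,0.601,0.55,0,0,0,-0.32],
  [0,0.601,0.55,0,0,0,-0.32],
  [0,0.601,0.55,0,0,0,-0.32],
  [0,0.601,0.55,0,0,0,-0.32],
  [0,0.601,0.55,0,0,0,-0.32],
  [0,0,0,-0.082,0,0,-0.32],
  [0,0,0,-0.082,0,0,-0.32],
  [0,0,0,-0.082,0,0,-0.32],
  [0,0,0,-0.082,0,0,-0.32],
  [0,0,0,-0.082,0,0,-0.32],
  [0,0,0,-0.082,0,0,-0.32],
  [0,0,0,-0.082,0,0,-0.32],
  [0,0,0,-0.082,0,0,-0.32],
  [0,0,0,-0.082,0,0,-0.32],
  [0,0,0,-0.082,0,0,-0.32],
  [0,0,0,0,0,0,-0.32],
])

```text
time: 20.27
eef_pos: [0.4927, -0.1178, 0.1202]
orientation: [0.22, 1.571, -0.218]
force: [0.2, -0.0, -0.4]
opening: 0.337
```

```bash
python3 -c "
from h import *
arc(); to([.4948,-.1175,.055])"
```

```text
t 20.27 p [ 0.4927 -0.1178  0.1202] zang -25.1 tilt [ 0. -0. -1.] F [ 0.2 -0.  -0.4] op 0.337 j [-0.26  0.4   1.96  0.    0.78  0.18]
r 0.1446 ang 244.3 zang-90 244.9 Ftool [0.4 0.1 0.2]
t 20.27 p [ 0.4927 -0.1178  0.1202] zang -25.1 tilt [ 0. -0. -1.] F [ 0.2 -0.  -0.4] op 0.337 j [-0.26  0.4   1.96  0.    0.78  0.18]
tool-frame delta/0.05: [1.305 0.022 0.036]
```

apply_moves([
  [0.5,0.02,0.036,0,0,0,-0.32],
  [0.5,0,0,0,0,0,-0.32],
  [0.3,0,0,0,0,0,-0.32],
  [0,0,0,0,0,0,-0.32],
  [0,0.009,-0.23,0.04,0,0,-0.32],
  [0,0.009,-0.23,0.04,0,0,-0.32],
  [0,0.009,-0.23,0.04,0,0,-0.32],
  [0,0.007,-0.17,0.03,0,0,-0.32],
  [0,0.006,-0.12,0.02,0,0,-0.32],
  [0,0.004,-0.08,0.014,0,0,-0.32],
  [0,0,0,0,0,0,-0.32],
])

```text
time: 21.65
eef_pos: [0.4528, -0.0862, 0.0558]
orientation: [0.7, 1.57, -0.104]
force: [0.1, 0.3, 0.8]
opening: 0.339
```

```bash
python3 -c "
from h import *
arc()"
```

```text
t 21.65 p [ 0.4528 -0.0862  0.0558] zang -46.1 tilt [ 0.001 -0.    -1.   ] F [0.1 0.3 0.8] op 0.339 j [-0.21  0.48  2.08  0.    0.58  0.59]
r 0.1424 ang 223.9 zang-90 223.9 Ftool [-0.8  0.3 -0.1]
```

Back off, rise, and move clear so both cameras can see the bay.

apply_moves([
  [0,0,0.12,0,0,0,-0.32],
  [-0.6,0,0,0,0,0,-0.32],
  [-0.8,0,0,0,0,0,0.5],
  [-0.8,0,0,0,0,0,1],
  [0,0,0,0,0,0,1],
])

```text
time: 22.28
eef_pos: [0.4588, -0.0912, 0.1678]
orientation: [0.607, 1.565, -0.197]
force: [0.2, -0.2, 0.3]
opening: 0.64
```

```bash
python3 -c "
from h import *
arc()
snap('side','side10'); crop('side10',150,120,320,270,4.5,'s10c'); snap('top','top10'); crop('top10',190,135,340,285,4,'t10c')"
```

```text
t 22.27 p [ 0.4588 -0.0912  0.1678] zang -46.1 tilt [ 0.006 -0.001 -1.   ] F [ 0.2 -0.2  0.3] op 0.64 j [-0.22  0.27  2.02  0.    0.85  0.58]
r 0.1418 ang 227.0 zang-90 223.9 Ftool [-0.3  0.   0.3]
```

View pics/s10c.png

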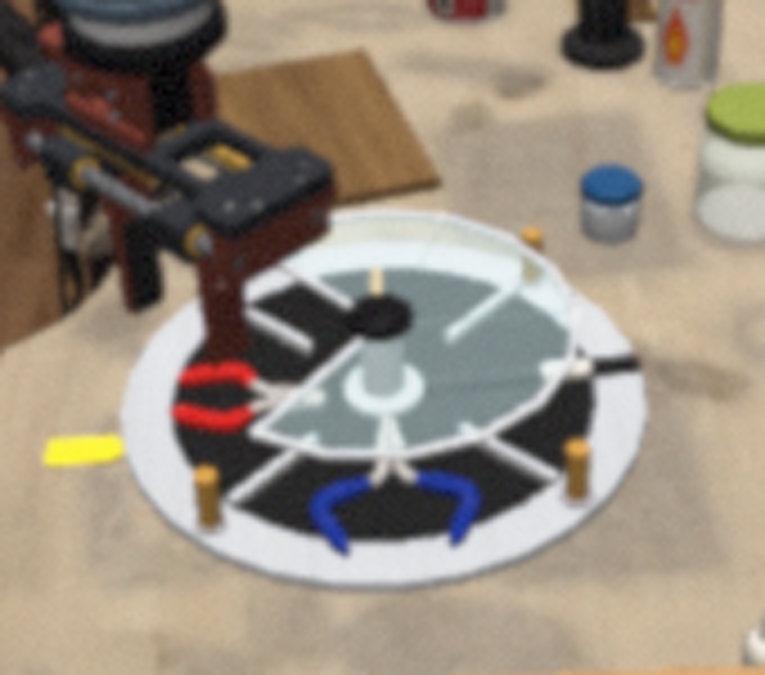

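View pics/t10c.png

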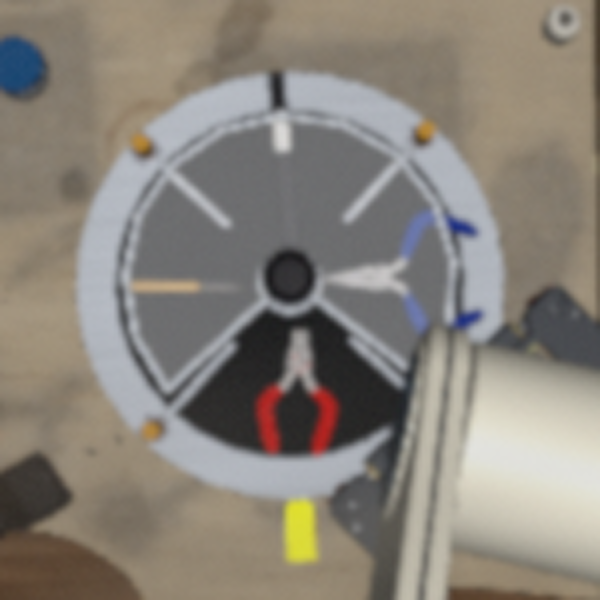

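```bash
python3 -c "
from h import *
d=load('top10'); s=load('side10')
b=lambda a,c,z=.04: back(d,190+a/4,135+c/4,z)
bs=lambda a,c,z=.04: back(s,150+a/4.5,120+c/4.5,z)
tip=b(301,328); e=(b(274,453)+b(321,453))/2; print('tip',tip,'ends',b(274,453),b(321,453), 'len',np.linalg.norm(tip-e)); m=(tip+e)/2; ax=(tip-e)/np.linalg.norm(tip-e); print('mid',m,'axis',np.degrees(np.arctan2(ax[1],ax[0])))
print('sides',b(254,405),b(340,405))
print('side: ends',bs(180,377),bs(174,411),'tip',bs(325,397))
for a,c in((153,428),(425,130),(141,145)):
  p=b(a,c,.069); v=p[:2]-C; print(p,np.hypot(*v),np.degrees(np.arctan2(v[1],v[0]))%360)
"
```

```text
tip [0.52065516 0.00588946 0.04      ] ends [0.43062191 0.02509558 0.04      ] [ 0.43080528 -0.00879239  0.04      ] len 0.08997000443592003
mid [0.47568438 0.00702053 0.04      ] axis -1.440751897197291
sides [0.46491129 0.03973377 0.04      ] [ 0.46522356 -0.02247337  0.04      ]
side: ends [0.43427877 0.02407106 0.04      ] [ 0.43304211 -0.00717627  0.04      ] tip [5.21692355e-01 2.48718998e-04 4.00000000e-02]
[0.44947521 0.10981878 0.069     ] 0.14391734128729539 137.45157876367415
[ 0.66165971 -0.08216164  0.069     ] 0.14223469926069418 318.27690379788356
[0.65024496 0.12101343 0.069     ] 0.14405475434655493 48.87522450662272
```

```bash
python3 -c "
from h import *
to([.4655,.0075,.12])"
```

```text
t 22.38 p [ 0.4565 -0.0907  0.1651] zang -46.1 tilt [ 0. -0. -1.] F [-0.   0.5 -0.4] op 0.736 j [-0.22  0.28  2.02  0.    0.85  0.58]
tool-frame delta/0.05: [ 0.902  1.491 -1.291]
```

apply_moves([
  [0,0.498,-0.43,0,0,0,1],
  [0,0.498,-0.43,0,0,0,1],
  [0,0.498,-0.43,0,0,0,1],
  [0,0,0,0.079,0,0,1],
  [0,0,0,0.079,0,0,1],
  [0,0,0,0.079,0,0,1],
  [0,0,0,0.079,0,0,1],
  [0,0,0,0.08,0,0,1],
  [0.45,0,0,0,0,0,1],
  [0.45,0,0,0,0,0,1],
  [0,0,0,0,0,0,1],
])

```text
time: 23.75
eef_pos: [0.4633, 0.0077, 0.1176]
orientation: [-1.559, 1.564, 3.128]
force: [-0.1, 0.4, 0.1]
opening: 1.001
```

```bash
python3 -c "
from h import *
to([.4655,.0075,.034]); d=snap('side','side11'); crop('side11',150,100,320,250,4.5,'s11c')
for z in(.034,.12): print([( (proj(d,(.4655,.0075+k*.044,z))[0]-150)*4.5,(proj(d,(.4655,.0075+k*.044,z))[1]-100)*4.5) for k in(-1,1)])
"
```

```text
t 23.75 p [0.4633 0.0077 0.1176] zang -91.4 tilt [-0.006  0.    -1.   ] F [-0.1  0.4  0.1] op 1.001 j [-0.01  0.36  2.05  0.    0.74  1.59]
tool-frame delta/0.05: [1.672 0.055 0.002]
[(np.float64(227.5845678769881), np.float64(539.8185390877437)), (np.float64(235.12714129952184), np.float64(444.1151499933197))]
[(np.float64(213.69288573751396), np.float64(423.1279421126213)), (np.float64(222.5004188684812), np.float64(330.2538646269034))]
```

View pics/s11c.png

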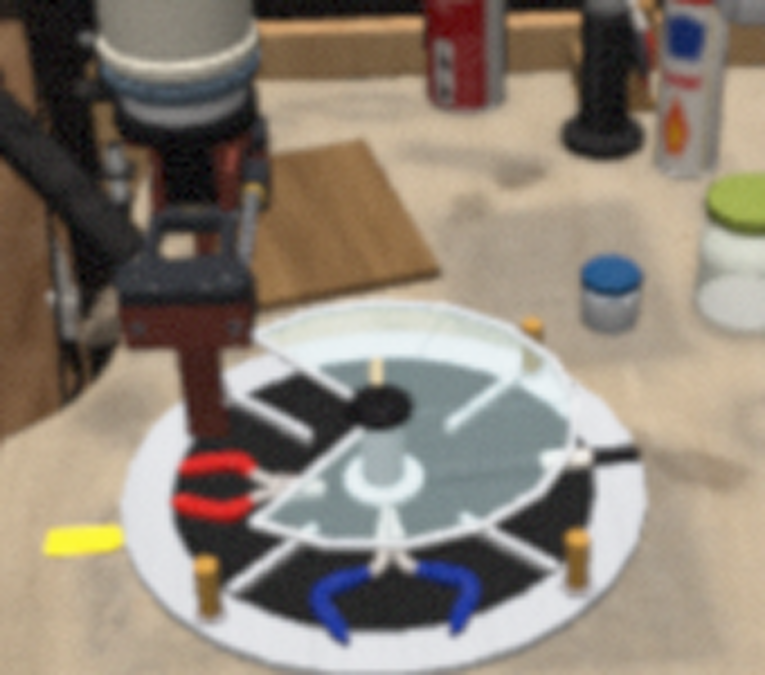

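apply_moves([
  [0.45,0.04,0,0,0,0,1],
  [0.45,0,0,0,0,0,1],
  [0.4,0,0,0,0,0,1],
  [0.25,0,0,0,0,0,1],
  [0.08,0,0,0,0,0,1],
  [0,0,0,0,0,0,1],
])

```text
time: 24.55
eef_pos: [0.4678, 0.0077, 0.0389]
orientation: [1.661, 1.571, 0.065]
force: [-0.1, 0.1, -0.9]
opening: 1.001
```

```bash
python3 -c "
from h import *
to([.4655,.0075,.034]); d=snap('side','side12'); crop('side12',150,100,320,250,4.5,'s12c')
"
```

```text
t 24.55 p [0.4678 0.0077 0.0389] zang -91.4 tilt [ 0.  0. -1.] F [-0.1  0.1 -0.9] op 1.001 j [-0.01  0.52  2.07  0.    0.55  1.59]
tool-frame delta/0.05: [ 0.098 -0.045  0.004]
```

View pics/s12c.png

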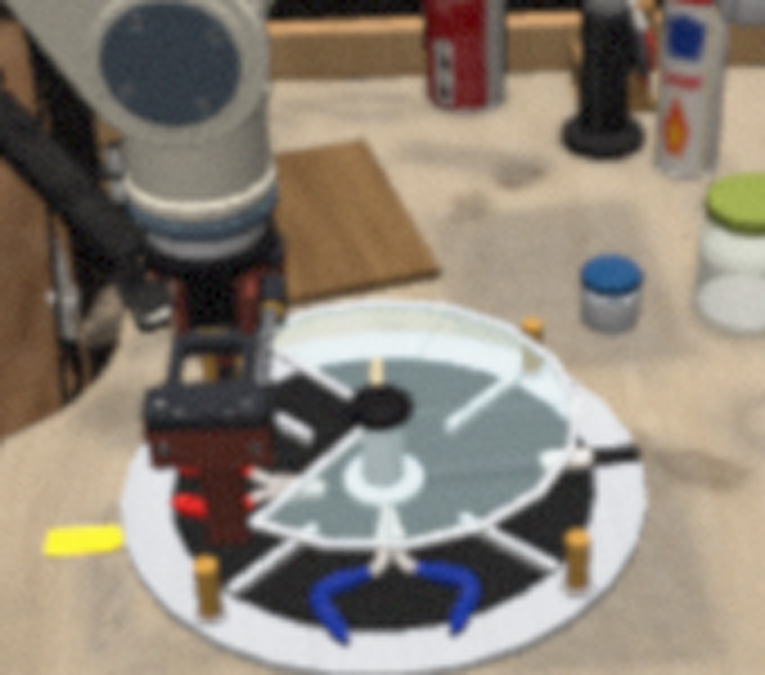

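apply_moves([
  [0.05,-0.045,0,0,0,0,1],
  [0.05,0,0,0,0,0,1],
  [0,0,0,0,0,0,0.5],
  [0,0,0,0,0,0,0],
  [0,0,0,0,0,0,-1],
  [0,0,0,0,0,0,-1],
  [0,0,0,0,0,0,-1],
  [0,0,0,0,0,0,-1],
])

```text
time: 25.6
eef_pos: [0.4653, 0.0077, 0.0337]
orientation: [1.394, 1.571, -0.202]
force: [0.5, -0.2, 0.8]
opening: 0.639
```

```bash
python3 -c "
from h import *
to([.4655,.0075,.034])
"
```

```text
t 25.6 p [0.4653 0.0077 0.0337] zang -91.4 tilt [ 0. -0. -1.] F [ 0.5 -0.2  0.8] op 0.639 j [-0.01  0.53  2.08 -0.    0.54  1.59]
tool-frame delta/0.05: [-0.006  0.004  0.004]
```

apply_moves([
  [0,0,0,0,0,0,-1],
  [-0.15,0,0,0,0,0,-1],
  [-0.3,0,0,0,0,0,-1],
  [-0.4,0,0,0,0,0,-1],
  [-0.5,0,0,0,0,0,-1],
  [-0.5,0,0,0,0,0,-1],
  [-0.5,0,0,0,0,0,-1],
  [-0.4,0,0,0,0,0,-1],
  [0,0,0,0,0,0,-1],
])

```text
time: 26.72
eef_pos: [0.4663, 0.0077, 0.1732]
orientation: [1.592, 1.567, -0.004]
force: [0.2, -0.3, -2.3]
opening: 0.639
```

```bash
python3 -c "
from h import *
st(); d=snap('side','side13'); crop('side13',110,60,320,250,3.6,'s13c')
"
```

```text
t 26.73 p [0.4663 0.0077 0.1732] zang -91.4 tilt [ 0.004 -0.    -1.   ] F [ 0.2 -0.3 -2.3] op 0.639 j [-0.01  0.26  2.01  0.    0.86  1.59]
```

View pics/s13c.png

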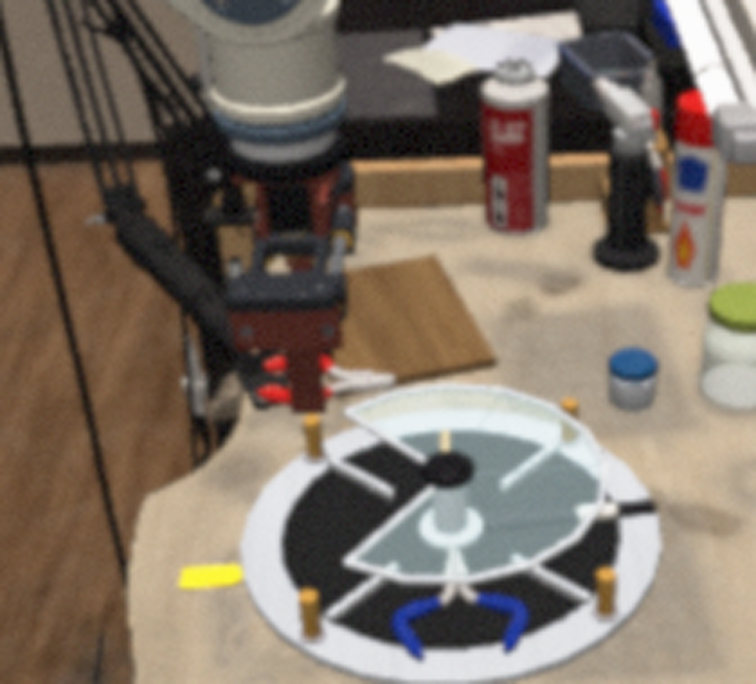

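apply_moves([
  [0,0.034,-0.5,0,0,0,-1],
  [0,0.034,-0.7,0,0,0,-1],
  [0,0.034,-0.8,0,0,0,-1],
  [0,0.034,-0.8,0,0,0,-1],
  [0,0.034,-0.8,0,0,0,-1],
  [0,0.034,-0.8,0,0,0,-1],
  [0,0.034,-0.8,0,0,0,-1],
  [0,0.034,-0.8,0,0,0,-1],
  [0,0,-0.5,0,0,0,-1],
  [0,0,-0.32,0,0,0,-1],
  [0,0,0,0,0,0,-1],
])

```text
time: 28.15
eef_pos: [0.4873, 0.3484, 0.1708]
orientation: [-0.751, 1.57, -2.346]
force: [0.1, 0.2, -1.4]
opening: 0.641
```

```bash
python3 -c "
from h import *
to([.488,.3485,.016]); d=snap('side','side14'); crop('side14',110,40,320,200,3.6,'s14c')
snap('top','top14'); crop('top14',60,130,260,280,4,'t14c')
"
```

```text
t 28.15 p [0.4873 0.3484 0.1708] zang -91.4 tilt [-0.001 -0.001 -1.   ] F [ 0.1  0.2 -1.4] op 0.641 j [ 0.6   0.45  1.73 -0.    0.97  2.2 ]
tool-frame delta/0.05: [ 3.095  0.017 -0.004]
```

View pics/s14c.png

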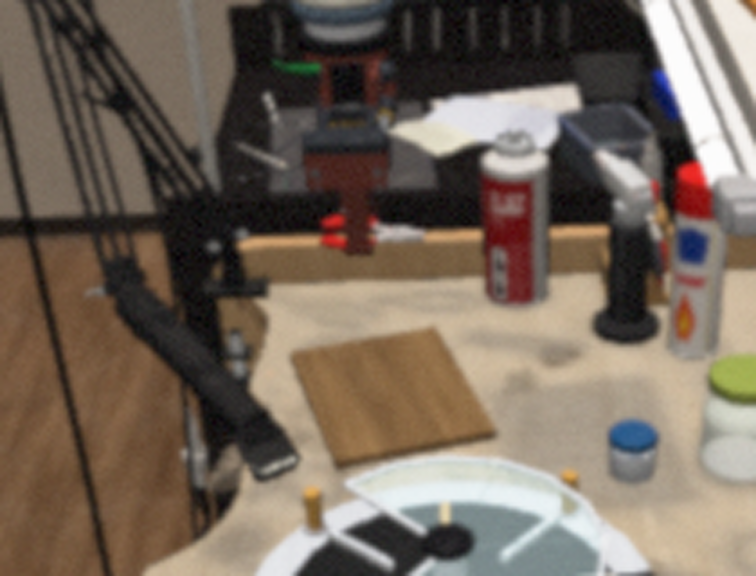

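View pics/t14c.png

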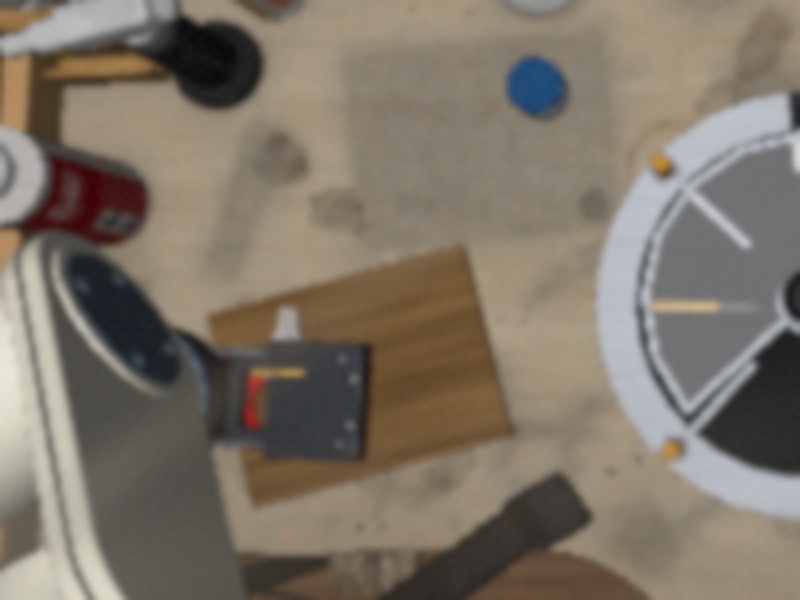

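```bash
python3 -c "
from h import *
d=load('side14')
P=np.array([back(d,110+a/3.6,40+b/3.6,.012) for a,b in((292,352),(435,328),(495,434),(340,464))]);print(P.round(3),P.mean(0))"
```

```text
[[0.406 0.423 0.012]
 [0.546 0.461 0.012]
 [0.599 0.267 0.012]
 [0.462 0.228 0.012]] [0.50317878 0.34476803 0.012     ]
```

apply_moves([
  [0.5,0,0,0,0,0,-1],
  [0.6,0,0,0,0,0,-1],
  [0.6,0,0,0,0,0,-1],
  [0.5,0,0,0,0,0,-1],
  [0.4,0,0,0,0,0,-1],
  [0.2,0,0,0,0,0,-1],
  [0,0,0,0,0,0,-1],
])

```text
time: 29.12
eef_pos: [0.4874, 0.3479, 0.0308]
orientation: [-0.922, 1.57, -2.518]
force: [-0.5, -0.2, -1.3]
opening: 0.639
```

apply_moves([
  [0.12,0,0,0,0,0,-1],
  [0.1,0,0,0,0,0,-1],
  [0.06,0,0,0,0,0,-1],
  [0,0,0,0,0,0,-1],
  [0,0,0,0,0,0,-1],
])

```text
time: 29.75
eef_pos: [0.4875, 0.3483, 0.0173]
orientation: [2.333, 1.571, 0.737]
force: [0.4, -0.0, -2.6]
opening: 0.641
```

```bash
python3 -c "
from h import *
st(); snap('side','side15'); crop('side15',150,80,290,190,5,'s15c')"
```

```text
t 29.75 p [0.4875 0.3483 0.0173] zang -91.4 tilt [ 0.  0. -1.] F [ 0.4 -0.  -2.6] op 0.641 j [0.6  0.68 1.78 0.   0.68 2.2 ]
```

View pics/s15c.png

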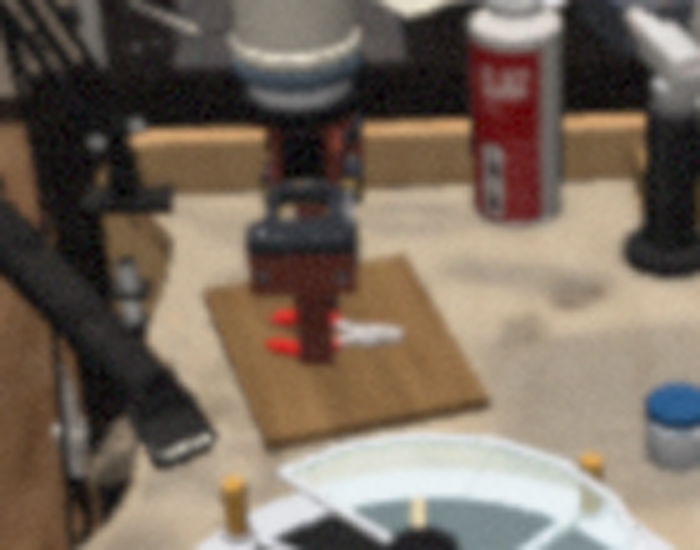

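apply_moves([
  [0.03,0,0,0,0,0,-1],
  [0.03,0,0,0,0,0,-1],
  [0,0,0,0,0,0,-1],
  [0,0,0,0,0,0,-1],
])

```text
time: 30.3
eef_pos: [0.4876, 0.3483, 0.0146]
orientation: [2.337, 1.571, 0.741]
force: [-1.7, -1.4, 5.4]
opening: 0.642
```

apply_moves([
  [0,0,0,0,0,0,-1],
  [0,0,0,0,0,0,0.5],
  [0,0,0,0,0,0,0.8],
  [0,0,0,0,0,0,1],
  [0,0,0,0,0,0,1],
  [0,0,0,0,0,0,1],
  [-0.2,0,0,0,0,0,1],
  [-0.5,0,0,0,0,0,1],
  [-0.8,0,0,0,0,0,1],
  [-0.8,0,0,0,0,0,1],
  [-0.5,0,0,0,0,0,1],
  [0,0,0,0,0,0,1],
])

```text
time: 31.8
eef_pos: [0.4888, 0.3491, 0.1568]
orientation: [2.192, 1.566, 0.596]
force: [0.1, 0.4, 0.3]
opening: 0.999
```

```bash
python3 -c "
from h import *
st(); snap('side','side16'); crop('side16',150,60,330,200,4,'s16c'); snap('top','top16')"
```

```text
t 31.8 p [0.4888 0.3491 0.1568] zang -91.4 tilt [ 0.004  0.003 -1.   ] F [0.1 0.4 0.3] op 0.999 j [ 0.6   0.47  1.74 -0.    0.93  2.2 ]
```

View pics/s16c.png

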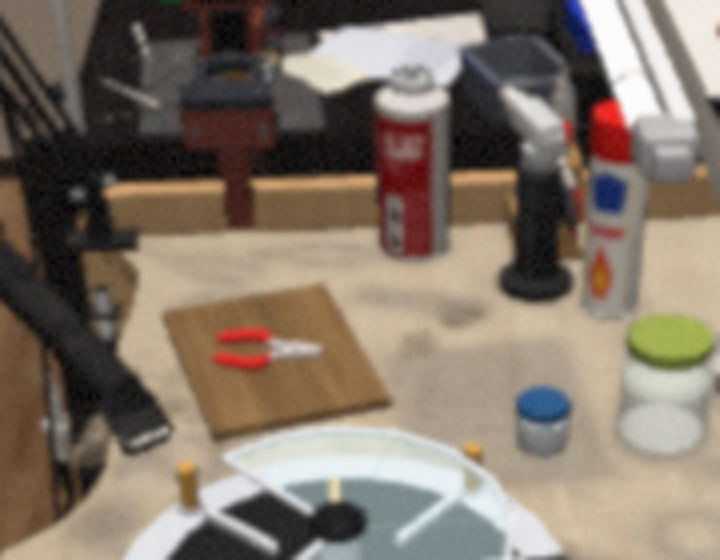

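View pics/top16.png

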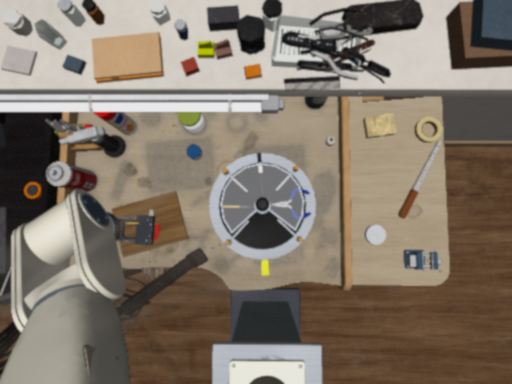

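```bash
python3 -c "
from h import *
d=load('side16')
a=back(d,150+213/4,60+345/4,.02);b=back(d,150+322/4,60+350/4,.02);print((a+b)/2,np.linalg.norm(a-b))
print(env.close_job())"
```

```text
[0.498734   0.34377267 0.02      ] 0.09280298630268834
the job is handed in; nothing more can be done
None
```

The red cutters are lying on the wooden board and the job is handed in, at about 32 s of the 72 s allowed. No verdict was reported.

- **Turning:** I pushed the carousel anticlockwise by a peg until it ran into the stop after about 30°, with the force rising to about 11 N. I backed off and turned it clockwise with three peg pushes. The red bay ended at about 182.5°, against about 182.2° for the pointer.
- **Cutters:** I gripped them across the handles, lifted them out, lowered them onto the board until I felt contact (about 5 N upward), then opened the fingers and rose clear.

**Last checks:**
- The cutters lie flat, measured at (0.499, 0.344). That is within about 5 mm of the board centre, which the two cameras put at (0.499, 0.349) and (0.503, 0.345).
- The gripper is open, 0.16 m up and touching nothing.
- The other three tools are still on the disc. The marker sticks out furthest, with its outer end about 147 mm from the axis, but its middle is only about 82 mm out.
- The jar, tin and glue bottle look unmoved in the pictures; I did not re-measure them.

The two cameras differed by 2–7 mm in places, and by about 4° on the angle of the cutters in the bay. Both differences were well inside the tolerances. No check failed.

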